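# Put a document tube away in its shelf bay along the back panel

## Task

The white document tube with red caps belongs in the steel bay at the right-hand end of the worktop's back panel. Without lifting it off the worktop, first roll it up until it lies snugly along the back panel, then slide it endwise along the panel, keeping it close to the panel all the way, until its end is fully home against the bay's end panel. Then swing the yellow gate fully shut behind it, leaving everything else where it stands.

Things in the scene. Friction and masses are not known exactly. Their poses are not given: they have to be found in the camera images.
- tube: Closed cardboard document tube, white with red end caps and a yellow band: a plain cylinder 100 mm in diameter, 170 mm long, 0.3 to 0.55 kg, lying on the worktop left of the bay, free to roll sideways. Origin at its centre, 50 mm above the worktop; its y axis is the tube's axis (x and z turn as it rolls). Too thick for most grippers to grasp
- rack: Grey sheet-steel shelf bay with its back panel, fixed. Origin at worktop height on the foot of the back panel's face, level with the bay's mouth. x points away from the robot, square to the panel; y runs left along it. The panel's face is x = 0, from y = -187 to +420 mm, 77 mm high, its folded top 14 mm deep. The bay is y = -187 to 0, floored by the worktop, open above and at its mouth
- bay_end (a point): Foot of the bay's end panel (face square to the rack's y, 110 mm high) where the tube's axis ends up: at x = -50, y = -187 mm in the rack's frame. With the tube fully home its centre is at x = -50, y = -102 mm in that frame
- bin_front (a point): Middle of the bin front, at its top (57 mm high): the lip on the robot's side of the bay. Its inner face is at x = -118 mm, its outer one at -126 mm, from y = -187 to -7 mm in the rack's frame; foot flange 2 mm high out to x = -142 mm. The tube has 18 mm of play between back panel and bin front
- gate (a joint): Yellow gate, turning on the upright pin at gate_hinge. 0 = shut, lying along the rack's +x across the mouth; grows as it opens, counter-clockwise from above: 1.57 points along the rack's +y, more leans towards the robot. Starts at 1.8 to 2.35, stops at 0 and 2.5. 114 mm long, 6 mm thick (10 at the free edge), 5 to 67 mm above the worktop; stays where left (0.06 N m friction)
- gate_hinge (a point): The gate's upright hinge axis (pin 10 mm in diameter, 75 mm high), at x = -122 mm, y = 0 in the rack's frame, 36 mm above the worktop
- gate_edge (a point): Middle of the gate's free edge, 108 mm from the hinge axis, 36 mm above the worktop
- tape: Roll of yellow tape lying flat, 108 mm in diameter, 48 mm high, origin at the centre of its underside. Leave alone
- can: Steel sample can, standing, 89 mm in diameter, 99 mm high, origin at the centre of its underside. Leave alone
- jar: White plastic jar with a blue lid, standing, 86 mm in diameter, 92 mm high, origin at the centre of its underside. Leave alone
- carton: White carton with red edges and yellow tape, 190 x 70 x 120 mm high (its x, y, z), origin at the centre of its underside. Leave alone
- scanner: Black and grey hand scanner lying on the worktop, about 185 mm long (its x), 58 mm wide, 36 mm high, origin underneath near its middle. Leave alone
- stapler: Blue and black stapler, 150 mm long (its x), 34 mm wide, 54 mm high, origin at the centre of its underside. Leave alone
Things that resemble listed ones, but are neither listed nor needed, are in the scene too. What is shaped like the tube but turquoise is not meant.

How it is judged:
By the outcome, as a careful person would: the job done as asked, in the order asked, and still so for the second after the job is handed in, with the robot touching nothing.
It also fails if it takes over 70 s, if anything falls off the work surface, if the arm or the gripper's body presses on something with over 40 N, if the wrist force passes 120 N, or if a joint passes its speed limit or range.

## Robot

A 7-joint arm with a two-finger parallel gripper is mounted at the origin on the work surface. World frame = base frame: x ahead of the robot, y to its left, z up, the work surface at z = 0. Lengths are in m, angles in degrees, forces in N, time in s.
With the tool pointing down it reaches from about 0.4 to 0.9 m from the base axis. Payload 5.6 kg.
Tool frame: the origin (TCP) lies midway between the tips of the shut fingers; the grasp point (between the pads) lies env.grip_point_offset behind it (env.grip_point_offset is the distance from the TCP to the grasp point, in m); z points along the fingers, x is the direction in which the jaws open and shut, and the axes are right-handed (so a half turn about z gives the same grasp; the last joint's range is limited). The gripper opens to 92 mm and grips with 3 to 60 N. Pads are 20 mm wide; open, the fingers measure 128 mm over their backs; the gripper's body (75 mm by 189 mm) begins 69 mm behind the grasp point.
Start: joints at [-76.834, 26.786, -0.665, 91.828, 0.344, 61.387, -3.226], TCP at [0.175, 0.626, 0.215] pointing down, gripper open.
Joint ranges: [-144.91, 144.91], [-17.63, 115.5], [-89.93, 88.59], [15.96, 139.68], [-74.01, 254.01], [8.47, 105.57], [-167.45, 167.45]. Speed limits (degrees/s): [147.25, 147.25, 180, 180, 180, 180, 180].

## Interface

Orientations are given as [roll, pitch, yaw] about the fixed x, y, z axes, in that order (R = Rz(yaw) Ry(pitch) Rx(roll)).
In Python, from workcell import env gives the robot as it stands.
- The arm moves only by the tool send_rows, never from a script. Its argument "series" is a list of rows, each a list of 7 numbers: the turn, a rotation vector about the tool's x, y, z as a fraction of full scale, then the shift along the tool's x, y, z as a fraction of full scale, then the gripper command: -1 is fully open, 1 is shut, values between are in proportion. In form: [[rx, ry, rz, tx, ty, tz, jaw], ...]. A call has 1 to 10 rows; each row shifts and turns the commanded pose from where the row before left it, along the tool's axes as they then stand; what a row does not reach is not made up. Full scale, the value 1, is 0.25 m for a shift and 8 degrees for a turn. A row lasts 1/10 s, in which the tool goes at most 50 mm and 8.59 degrees, less where a joint would pass 70% of its speed; a pose out of reach is approached as far as the arm can. A call with a number of a shift or a turn outside -1 to 1 is refused whole. A call with a gripper value outside its range is refused whole. The fingers move at their own pace and stop on an object; "grip_force" is the grip in N (left out, the last holds). Time passes only in rows, so rows that do not move let the fingers close. It gives the time, the measured TCP pose, the force and the opening at its end, in the units of the state.
- env.read_state(): the state, without advancing time (a new reading comes with each control period).
- env.camera(name): name is "scene" or "top"; returns a dict with "image" (400x640x3 uint8, red, green, blue), "fx", "fy", "cx", "cy" (pixels), "view" (4x4, takes a point from world to camera coordinates). Camera axes: x right, y down, z forward; pixel columns grow to the right and rows downward; lengths in m; the calibration is good to about 2 mm. A picture is of the moment at which its call begins. There is no depth.
- env.close_job(): hands the job in, once; it reports no verdict.
The state is a dict: "clock": time; "joints": joint angles; "qvel": joint speeds; "effort": joint torques, N m; "tcp_pos": TCP position; "eef_rot": TCP orientation; "contact_force": force on the tool from outside, world axes, zero at the start; "torque": the same for the moment, N m; "grip_width": finger opening in m.
Only numpy, scipy, OpenCV 4.12 (cv2) and the standard library are available. Lean on these libraries where they do the work, as an engineer would, in place of code of your own. Each camera call takes 0.05 s, during which the arm holds its last target. There are 200 camera calls.

## Working session

There is one attempt and no reset: what is moved stays moved. The work goes in short steps, Python scripts to look and compute and a tool call to move; the robot and the scene stay as the last step left them, time stands still between calls to the robot, and variables do not carry over. Pictures are saved under pics/ and viewed, about 8 in all and at most 12, crops included, and the job is handed in when it is done.

Besides the shell and the picture viewer there is one more tool, called after "Request:" by a JSON object that holds its "method" and its "body", one argument or row to a line. send_rows: Moves the arm, as the interface text tells. Its arguments: {"type":"object","properties":{"series":{"type":"array"},"grip_force":{"type":"number"}},"required":["series"]}

```bash
mkdir -p pics; ls
python3 - <<'E'
from workcell import env
import cv2,numpy as np
for n in("scene","top"):
    c=env.camera(n); cv2.imwrite(f"pics/{n}0.png",c["image"][:,:,::-1]); print(n,c["fx"],c["fy"],c["cx"],c["cy"]);print(np.round(c["view"],4).tolist())
print(env.read_state(),env.grip_point_offset)
E
```

```text
pics
scene 499.8496599263766 499.8496599263766 316.73388174070135 198.1985794268818
[[-0.4699, 0.8827, 0.0009, 0.1761], [0.653, 0.3483, -0.6725, -0.287], [-0.5939, -0.3155, -0.7401, 1.7462], [0.0, 0.0, 0.0, 1.0]]
top 382.72295936111084 382.72295936111084 319.6700276378053 198.73966447741557
[[-0.0283, -0.9991, -0.0319, 0.0681], [-0.9957, 0.031, -0.0871, 0.4878], [0.088, 0.0293, -0.9957, 1.057], [0.0, 0.0, 0.0, 1.0]]
{'clock': 0.1, 'joints': array([-76.83435473,  26.83137605,  -0.6631628 ,  91.87379638,
         0.34394002,  61.38661972,  -3.22580198]), 'qvel': array([ 0.08828017, -0.01502618,  0.03139831, -0.15480569,  0.09925909,
       -0.03385681,  0.00507557]), 'effort': array([ 1.21544821e-03, -5.21649206e+01, -1.22443278e-02, -2.44365907e+01,
       -5.67745487e-02,  1.41521468e-02,  6.29318174e-05]), 'tcp_pos': array([0.17506362, 0.62545219, 0.21374417]), 'eef_rot': array([1.79992598e+02, 8.95436060e-02, 7.43655028e+01]), 'contact_force': array([ 0.19132676,  0.99846665, -0.626938  ]), 'torque': array([ 0.03574747,  0.01120984, -0.01046618]), 'grip_width': 0.0917883580876046} 0.0187
```

View pics/scene0.png

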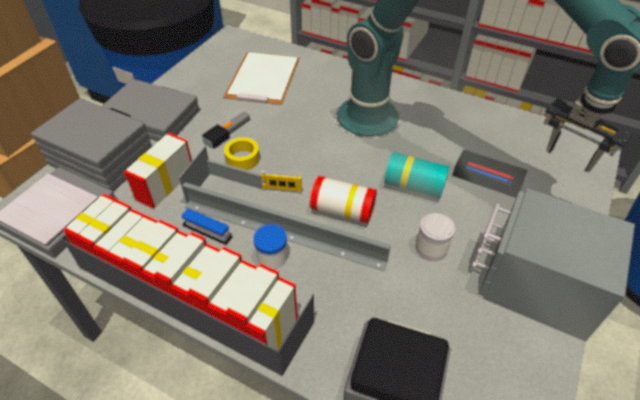

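View pics/top0.png

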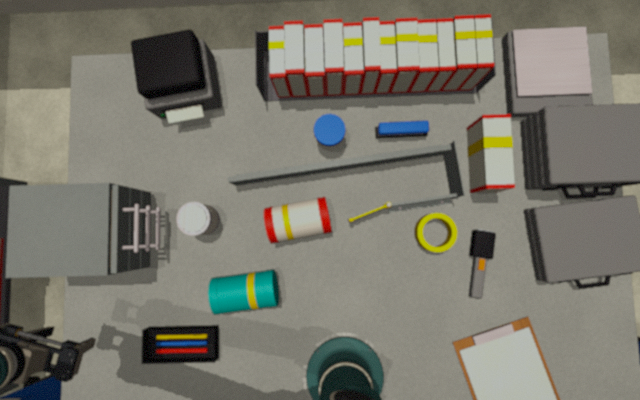

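Both views agree. In the top view the tube is at about (298,220), the panel runs (232,182)→(450,152), and the bay end is near (455,170). The gate runs from its hinge at about (390,205) to its edge at about (350,220). The tape is at (437,233), the scanner at (480,262), and the turquoise decoy at (245,292). Next I'll measure these.

```bash
cat > h.py <<'E'
import cv2,numpy as np
def ray(c,u,v,z):
    V=np.array(c["view"]);R=V[:3,:3];o=-R.T@V[:3,3]
    d=R.T@np.array([(u-c["cx"])/c["fx"],(v-c["cy"])/c["fy"],1]);return o+d*(z-o[2])/d[2]
def proj(c,p):
    V=np.array(c["view"]);q=V[:3,:3]@np.asarray(p)+V[:3,3]
    return np.array([c["fx"]*q[0]/q[2]+c["cx"],c["fy"]*q[1]/q[2]+c["cy"]])
def mask(c,kind,box):
    h=cv2.cvtColor(c["image"],cv2.COLOR_RGB2HSV);H,S,Vv=cv2.split(h)
    m={"red":((H<8)|(H>170))&(S>140)&(Vv>90),"yel":(H>20)&(H<35)&(S>120)&(Vv>90)}[kind]
    o=np.zeros_like(m);x0,y0,x1,y1=box;o[y0:y1,x0:x1]=m[y0:y1,x0:x1];return o
E
python3 - <<'E'
from workcell import env
from h import *
c=env.camera("top")
im=c["image"][130:250,220:480,::-1]
cv2.imwrite("pics/crop1.png",cv2.resize(im,None,fx=3,fy=3,interpolation=cv2.INTER_CUBIC))
s=env.camera("scene")
cv2.imwrite("pics/crop2.png",cv2.resize(s["image"][130:280,150:400,::-1],None,fx=3,fy=3,interpolation=cv2.INTER_CUBIC))
for k,b in(("red",(255,190,340,250)),("yel",(340,195,394,228))):
    m=mask(c,k,b).astype(np.uint8)
    n,l,st,ce=cv2.connectedComponentsWithStats(m)
    for i in range(1,n):
        if st[i,4]>5: print(k,st[i],ce[i],ray(c,*ce[i],.05 if k=="red" else .067).round(4))
E
```

```text
red [318 198  13  35 281] [324.19928826 214.89679715] [0.4425 0.0416 0.05  ]
red [264 207  14  36 263] [269.31558935 225.31558935] [0.4184 0.193  0.05  ]
yel [349 204  39  18 128] [367.8984375 212.765625 ] [ 0.4439 -0.0761  0.067 ]
```

View pics/crop1.png

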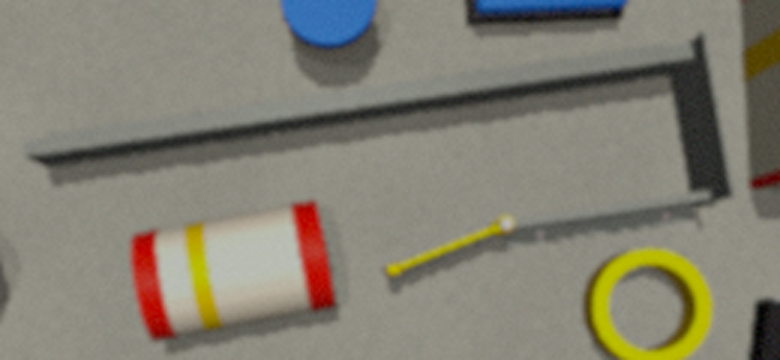

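View pics/crop2.png

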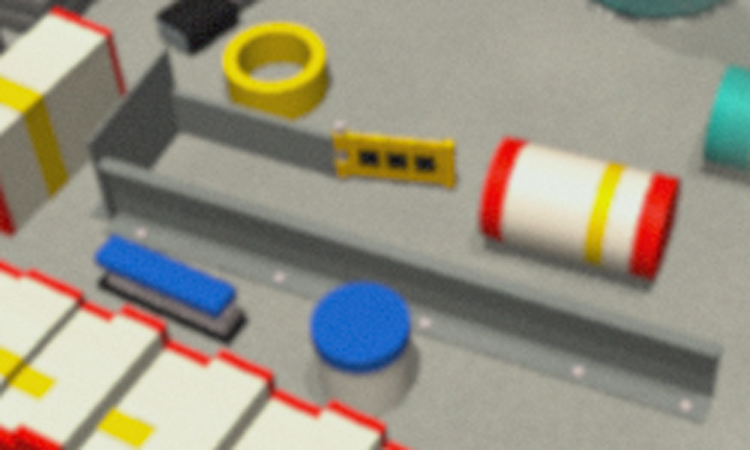

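The crops show the panel's top front edge from (38,158) to (678,70) in crop1, the pin at (505,224), and the gate edge at (392,271). The gate leans towards the robot.

Run:
```python
from workcell import env
from h import *
c=env.camera("top")
P=lambda x,y,z:ray(c,220+x/3,130+y/3,z)
a=P(38,158,.077);b=P(678,70,.077);h=P(505,224,.075);g=P(392,271,.067);e1=P(700,45,.11);e2=P(727,195,.11)
for n,p in zip("abhg",(a,b,h,g)):print(n,p.round(4))
print(e1.round(4),e2.round(4))
d=(b-a)[:2];L=np.hypot(*d);yr=-d/L;xr=np.array([yr[1],-yr[0]])
print("L",L,"yaw",np.degrees(np.arctan2(xr[1],xr[0])))
# origin: left end is y=+420
o1=a[:2]-.42*yr; o2=h[:2]+.122*xr
print("o from left",o1.round(4),"from hinge",o2.round(4))
o=o2+xr*((a[:2]-o2)@xr)*1
f=lambda p:np.round([(p[:2]-o)@xr,(p[:2]-o)@yr],4)
print("o",o.round(4),"hinge",f(h),"edge",f(g),"end",f(e1),f(e2),"left",f(a))
G=g[:2]-h[:2];print("gate ang",np.arctan2(G@yr,G@xr),np.hypot(*G))
# tube: cap-rim mid using silhouettes at z=.05
m=mask(c,"red",(255,190,340,250)).astype(np.uint8)
r=cv2.minAreaRect(np.argwhere(m)[:,::-1].astype(np.float32));print(r)
bx=cv2.boxPoints(r)
for p in bx: q=ray(c,*p,.05);print("corner",q.round(4),f(q))
for cc in ([324.2,214.9],[269.3,225.3]): print("cap",f(ray(c,*cc,.06)))
```

```text
a [0.5358 0.2862 0.077 ]
b [ 0.5962 -0.2896  0.077 ]
h [ 0.4635 -0.1304  0.075 ]
g [ 0.425  -0.0292  0.067 ]
[ 0.611  -0.2995  0.11  ] [ 0.4802 -0.3147  0.11  ]
L 0.5789514817253695 yaw 5.993482739781047
o from left [ 0.5797 -0.1315] from hinge [ 0.5848 -0.1176]
o [ 0.5783 -0.1183] hinge [-0.1154 -0.    ] edge [-0.1431  0.1046] end [ 0.0136 -0.1836] [-0.1181 -0.1851] left [0.     0.4068]
gate ang 1.8298038986781022 0.10820917016420233
((296.71484375, 219.960205078125), (35.4345703125, 64.20467376708984), 79.50852966308594)
corner [0.4655 0.2126 0.05  ] [-0.0776  0.3409]
corner [0.4924 0.0378 0.05  ] [-0.0691  0.1643]
corner [0.3966 0.0231 0.05  ] [-0.166   0.1596]
corner [0.3696 0.1964 0.05  ] [-0.1746  0.3347]
cap [-0.1188  0.1731]
cap [-0.1269  0.3247]
```

Estimates: rack yaw is about 6° with its origin near (0.580,-0.120). The tube centre is at about (-0.12, 0.25) in the rack frame, and the gate is at about 1.83 rad. I'll align the tool with the rack, so that tool x = rack y and tool y = rack x, and go over to the robot side of the tube.

Request:
{"method": "send_rows", "body": {
  "series": [
    [0,0,-0.9,0,0,0,-1],
    [0,0,-0.9,0,0,0,-1],
    [0,0,-0.9,0,0,0,-1],
    [0,0,0,-0.15,0.03,0,-1],
    [0,0,0,-0.15,0.03,0,-1],
    [0,0,0,-0.15,0.03,0,-1],
    [0,0,0,-0.15,0.03,0,-1],
    [0,0,0,-0.15,0.03,0,-1],
    [0,0,0,-0.15,0.03,0,-1],
    [0,0,0,-0.15,0.03,0,-1]
  ]
}}

```text
clock: 1.25
tcp_pos: [0.255, 0.3688, 0.2147]
eef_rot: [180.0, -0.0, 96.0]
contact_force: [1.2, 0.3, 0.1]
grip_width: 0.0919
```

Request:
{"method": "send_rows", "body": {
  "series": [
    [0,0,0,-0.15,0.03,0,-1],
    [0,0,0,-0.15,0.03,0,-1],
    [0,0,0,-0.15,0.03,0,-1],
    [0,0,0,-0.15,0.03,0,-1],
    [0,0,0,-0.15,0.03,0,-1],
    [0,0,0,-0.1,0.03,0,-1],
    [0,0,0,0,0,0,-1],
    [0,0,0,0,0,0,-1]
  ]
}}

```text
clock: 2.05
tcp_pos: [0.3215, 0.1639, 0.2148]
eef_rot: [180.0, -0.0, 95.9]
contact_force: [0.5, 0.1, -0.4]
grip_width: 0.0915
```

Request:
{"method": "send_rows", "body": {
  "series": [
    [0,0,0,-0.12,0.03,0,-1],
    [0,0,0,-0.12,0.03,0,-1],
    [0,0,0,0,0,0.11,-1],
    [0,0,0,0,0,0.11,-1],
    [0,0,0,0,0,0.11,-1],
    [0,0,0,0,0,0.11,-1],
    [0,0,0,0,0,0.11,-1],
    [0,0,0,0,0,0.11,-1],
    [0,0,0,0,0,0,-1],
    [0,0,0,0,0,0,-1]
  ]
}}

```text
clock: 3.05
tcp_pos: [0.3424, 0.1062, 0.0496]
eef_rot: [-179.9, 0.0, 96.0]
contact_force: [0.2, -0.5, 0.3]
grip_width: 0.0918
```

```bash
cat >> h.py <<'E'
O=np.array([.580,-.120]);XR=np.array([.9945,.1045]);YR=np.array([-.1045,.9945])
def rk(p):p=np.asarray(p)[:2]-O;return np.round([p@XR,p@YR],4)
def wd(x,y,z):q=O+x*XR+y*YR;return np.array([q[0],q[1],z])
E
python3 - <<'E'
from workcell import env
from h import *
s=env.read_state();print(s["joints"].round(1),rk(s["tcp_pos"]),s["contact_force"])
c=env.camera("top");cv2.imwrite("pics/t2.png",cv2.resize(c["image"][130:330,180:480,::-1],None,fx=2.5,fy=2.5))
E
```

```text
[-34.8  16.9  13.7 138.   -9.   26.   82.5] [-0.2126  0.2498] [ 0.22411647 -0.5378024   0.3140604 ]
```

View pics/t2.png

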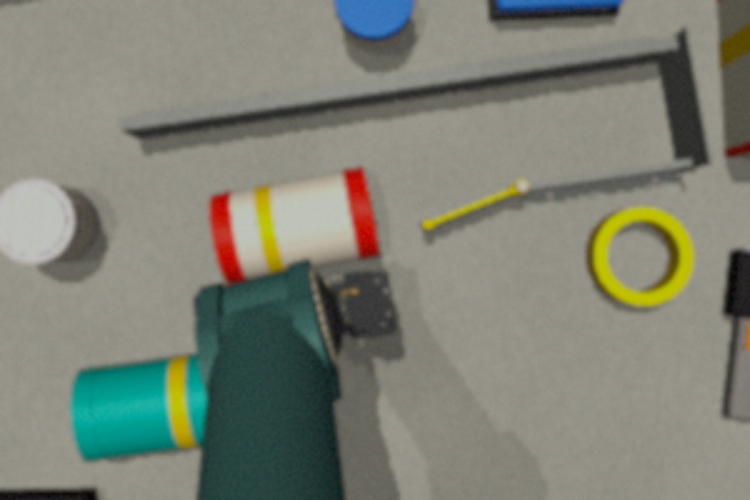

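The tool is down on the robot side of the tube, with the tube untouched. Now I'll push slowly towards the panel.

Request:
{"method": "send_rows", "body": {
  "series": [
    [0,0,0,0,0.03,0,-1],
    [0,0,0,0,0.03,0,-1],
    [0,0,0,0,0.02,0,-1],
    [0,0,0,0,0.015,0,-1],
    [0,0,0,0,0.015,0,-1],
    [0,0,0,0,0.015,0,-1],
    [0,0,0,0,0.02,0,-1],
    [0,0,0,0,0.02,0,-1],
    [0,0,0,0,0.02,0,-1],
    [0,0,0,0,0.02,0,-1]
  ]
}}

```text
clock: 4.1
tcp_pos: [0.3941, 0.1109, 0.0496]
eef_rot: [180.0, 0.0, 96.0]
contact_force: [-0.7, 0.4, 0.3]
grip_width: 0.0917
```

Request:
{"method": "send_rows", "body": {
  "series": [
    [0,0,0,0,0.02,0,-1],
    [0,0,0,0,0.02,0,-1],
    [0,0,0,0,0.02,0,-1],
    [0,0,0,0,0.02,0,-1],
    [0,0,0,0,0.02,0,-1],
    [0,0,0,0,0.01,0,-1],
    [0,0,0,0,0.01,0,-1],
    [0,0,0,0,0.01,0,-1]
  ]
}}

```text
clock: 4.9
tcp_pos: [0.4261, 0.1142, 0.0496]
eef_rot: [-180.0, -0.0, 96.0]
contact_force: [-0.0, -0.3, 0.5]
grip_width: 0.0919
```

Run:
```python
from workcell import env
from h import *
s=env.read_state();print(rk(s["tcp_pos"]),s["contact_force"])
c=env.camera("scene")
im=c["image"].copy()
cv2.imwrite("pics/s3.png",cv2.resize(im[110:290,150:430,::-1],None,fx=2.5,fy=2.5,interpolation=cv2.INTER_CUBIC))
```

```text
[-0.1286  0.249 ] [-0.00660792 -0.30095862  0.48383995]
```

View pics/s3.png

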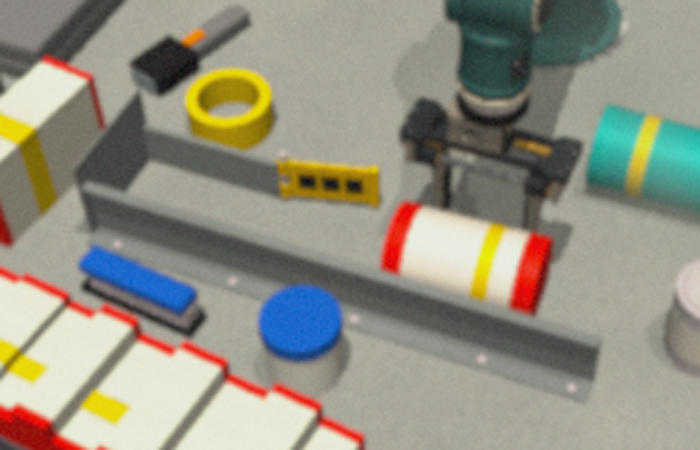

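The tube (cap ends at about (405,245) and (530,275)) is nearly at the panel. I'll keep pushing until there is contact force.

Request:
{"method": "send_rows", "body": {
  "series": [
    [0,0,0,0,0.015,0,-1],
    [0,0,0,0,0.015,0,-1],
    [0,0,0,0,0.01,0,-1],
    [0,0,0,0,0.01,0,-1],
    [0,0,0,0,0.01,0,-1],
    [0,0,0,0,0,0,-1]
  ]
}}

```text
clock: 5.55
tcp_pos: [0.4413, 0.1158, 0.0496]
eef_rot: [180.0, 0.0, 96.0]
contact_force: [-0.1, 0.0, -0.4]
grip_width: 0.0923
```

Request:
{"method": "send_rows", "body": {
  "series": [
    [0,0,0,0,0.01,0,-1],
    [0,0,0,0,0.01,0,-1],
    [0,0,0,0,0,0,-1]
  ]
}}

```text
clock: 5.85
tcp_pos: [0.4452, 0.1166, 0.0494]
eef_rot: [-179.9, -0.0, 96.0]
contact_force: [-2.4, 0.4, 2.3]
grip_width: 0.092
```

Request:
{"method": "send_rows", "body": {
  "series": [
    [0,0,0,0,0.004,0,-1],
    [0,0,0,0,0.004,0,-1],
    [0,0,0,0,0,0,-1]
  ]
}}

```text
clock: 6.15
tcp_pos: [0.4478, 0.1168, 0.0496]
eef_rot: [-180.0, -0.0, 96.0]
contact_force: [-3.8, 0.8, 1.5]
grip_width: 0.0916
```

Run:
```python
from workcell import env
from h import *
s=env.read_state();print(rk(s["tcp_pos"]),s["contact_force"],s["torque"])
c=env.camera("top");cs=env.camera("scene")
m=mask(c,"red",(215,160,360,250)).astype(np.uint8)
n,l,st,ce=cv2.connectedComponentsWithStats(m)
for i in range(1,n):
    if st[i,4]>30: print(st[i],rk(ray(c,*ce[i],.085)))
m=mask(cs,"red",(280,170,400,250)).astype(np.uint8)
n,l,st,ce=cv2.connectedComponentsWithStats(m)
for i in range(1,n):
    if st[i,4]>30: print("scene",st[i],rk(ray(cs,*ce[i],.085)))
```

```text
[-0.1067  0.2493] [-3.84345668  0.78393446  1.46116376] [0.51074957 0.70634212 0.17422224]
[313 170  12  27 213] [-0.0342  0.1778]
[259 178   8  10  65] [-0.0134  0.3261]
scene [301 194  16  25 188] [-0.0328  0.1769]
scene [352 207  17  28 305] [-0.0339  0.3299]
```

Request:
{"method": "send_rows", "body": {
  "series": [
    [0,0,0,0,0.004,0,-1],
    [0,0,0,0,0.004,0,-1],
    [0,0,0,0,0,0,-1]
  ]
}}

```text
clock: 6.55
tcp_pos: [0.4492, 0.1167, 0.0495]
eef_rot: [-179.9, 0.0, 96.0]
contact_force: [-4.9, 3.2, 3.5]
grip_width: 0.0915
```

The tube is seated along the panel: both caps measure x≈-33 mm in the scene view, and the force builds up. Now I'll back off, rise and go behind its left end.

Request:
{"method": "send_rows", "body": {
  "series": [
    [0,0,0,0,-0.01,0,-1],
    [0,0,0,0,-0.04,0,-1],
    [0,0,0,0,-0.07,0,-1],
    [0,0,0,0,0,-0.12,0],
    [0,0,0,0,0,-0.16,0],
    [0,0,0,0,0,-0.16,0],
    [0,0,0,0.14,0.02,0,0],
    [0,0,0,0.14,0.06,0,0],
    [0,0,0,0.14,0.08,0,0],
    [0,0,0,0.14,0.16,0,0]
  ]
}}

```text
clock: 7.55
tcp_pos: [0.4821, 0.2604, 0.1601]
eef_rot: [180.0, -0.1, 96.0]
contact_force: [1.6, -0.1, 1.0]
grip_width: 0.0461
```

Request:
{"method": "send_rows", "body": {
  "series": [
    [0,0,0.9,0,0,0,0],
    [0,0,1,0,0,0,0],
    [0,0,1,0,0,0,0],
    [0,0,1,0,0,0,0],
    [0,0,1,0,0,0,0],
    [0,0,1,0,0,0,0],
    [0,0,1,0,0,0,0],
    [0,0,1,0,0,0,0],
    [0,0,1,0,0,0,0],
    [0,0,1,0,0,0,0]
  ]
}}

```text
clock: 8.55
tcp_pos: [0.4832, 0.2584, 0.1597]
eef_rot: [180.0, -0.1, 16.4]
contact_force: [-0.3, -0.5, -0.3]
grip_width: 0.046
```

Request:
{"method": "send_rows", "body": {
  "series": [
    [0,0,1,0,0,0,0],
    [0,0,0.35,0,0,0,0],
    [0,0,0,0,0,0,0],
    [0,0,0,0,0,0,0]
  ]
}}

```text
clock: 8.95
tcp_pos: [0.4829, 0.2587, 0.1596]
eef_rot: [-180.0, -0.0, 6.0]
contact_force: [1.0, -0.9, 0.1]
grip_width: 0.0461
```

Run:
```python
from workcell import env
from h import *
s=env.read_state();print(rk(s["tcp_pos"]),s["tcp_pos"],s["eef_rot"],s["grip_width"],s["joints"].round(1))
c=env.camera("top");cs=env.camera("scene")
cv2.imwrite("pics/t4.png",cv2.resize(c["image"][130:280,180:480,::-1],None,fx=2.5,fy=2.5))
for n,k,b in (("top",c,(215,160,360,250)),("scene",cs,(280,170,400,250))):
  m=mask(k,"red",b).astype(np.uint8)
  _,l,st,ce=cv2.connectedComponentsWithStats(m)
  for i in range(1,len(st)):
    if st[i,4]>30: print(n,st[i],rk(ray(k,*ce[i],.085)))
```

```text
[-0.057   0.3867] [0.48293553 0.25867904 0.15963102] [-1.79996814e+02 -3.95037718e-02  6.02170118e+00] 0.046145211431588735 [-58.2  22.6  33.1 110.9 -15.7  50.9 -11.1]
top [313 170  13  36 297] [-0.0478  0.1774]
top [259 178  14  36 290] [-0.0498  0.3265]
scene [301 194  15  25 181] [-0.0327  0.1765]
scene [352 209  18  26 301] [-0.0325  0.3296]
```

View pics/t4.png

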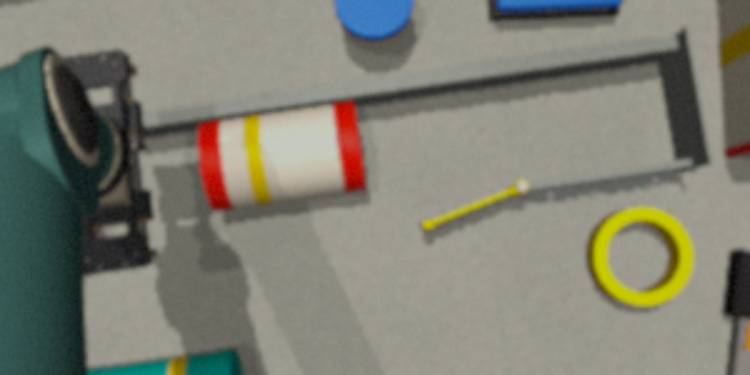

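The tube lies snug and square. The tool is beyond its left end, so I'll descend and then slide it.

Request:
{"method": "send_rows", "body": {
  "series": [
    [0,0,0,0.02,0,0.12,0],
    [0,0,0,0,0,0.12,0],
    [0,0,0,0,0,0.12,0],
    [0,0,0,0,0,0.12,0],
    [0,0,0,0,0.05,0,0],
    [0,0,0,0,0.05,0,0],
    [0,0,0,0,0.03,0,0],
    [0,0,0,0,0.02,0,0],
    [0,0,0,0,0.02,0,0],
    [0,0,0,0,0.02,0,0]
  ]
}}

```text
clock: 10.05
tcp_pos: [0.4939, 0.2141, 0.041]
eef_rot: [-179.8, -0.2, 6.1]
contact_force: [-0.4, 5.0, 4.1]
grip_width: 0.0459
```

Request:
{"method": "send_rows", "body": {
  "series": [
    [0,0,0,0.0,0.02,0,0],
    [0,0,0,0,0.03,0,0],
    [0,0,0,0,0.03,0,0],
    [0,0,0,0.001,0.03,0,0],
    [0,0,0,0,0.03,0,0],
    [0,0,0,0.001,0.03,0,0],
    [0,0,0,0,0.03,0,0],
    [0,0,0,0.001,0.03,0,0]
  ]
}}

```text
clock: 10.85
tcp_pos: [0.4994, 0.1544, 0.0396]
eef_rot: [-180.0, 0.0, 6.0]
contact_force: [-0.9, 5.3, 4.3]
grip_width: 0.046
```

```bash
cat > chk.py <<'E'
from workcell import env
from h import *
s=env.read_state();print(s["clock"],rk(s["tcp_pos"]),s["tcp_pos"].round(4),s["contact_force"].round(1))
c=env.camera("top");cs=env.camera("scene")
for n,k,b in (("top",c,(215,135,458,250)),("scene",cs,(200,150,400,250))):
  m=mask(k,"red",b).astype(np.uint8)
  _,l,st,ce=cv2.connectedComponentsWithStats(m)
  for i in range(1,len(st)):
    if st[i,4]>30: print(n,st[i],rk(ray(k,*ce[i],.085)))
E
python3 chk.py
```

```text
10.85 [-0.0514  0.2813] [0.4994 0.1544 0.0396] [-0.9  5.3  4.3]
top [338 167  12  37 288] [-0.0505  0.112 ]
top [289 175   7  35  89] [-0.0535  0.2538]
scene [278 185  17  27 188] [-0.0349  0.1088]
scene [200 235  20  15  64] [ 0.1802 -0.0067]
```

The front cap has drifted about 2 mm off the panel. I'll bias the push slightly towards the panel.

Request:
{"method": "send_rows", "body": {
  "series": [
    [0,0,0,0.004,0.02,0,0],
    [0,0,0,0.004,0.02,0,0],
    [0,0,0,0.004,0.02,0,0],
    [0,0,0,0.004,0.02,0,0],
    [0,0,0,0.003,0.02,0,0],
    [0,0,0,0.002,0.02,0,0]
  ]
}}

```text
clock: 11.55
tcp_pos: [0.5074, 0.1252, 0.0393]
eef_rot: [180.0, 0.1, 6.0]
contact_force: [-1.8, 3.4, -0.0]
grip_width: 0.046
```

```bash
python3 chk.py
```

```text
11.55 [-0.0466  0.2515] [0.5074 0.1252 0.0393] [-1.8  3.4 -0. ]
top [349 165  12  37 288] [-0.0476  0.0819]
top [301 185   6  23  53] [-0.0621  0.223 ]
scene [268 183  17  26 184] [-0.0346  0.0793]
scene [200 235  20  15  63] [ 0.1804 -0.0064]
```

Request:
{"method": "send_rows", "body": {
  "series": [
    [0,0,0,0.001,0.03,0,0],
    [0,0,0,0.001,0.03,0,0],
    [0,0,0,0.001,0.03,0,0],
    [0,0,0,0.001,0.03,0,0],
    [0,0,0,0.001,0.03,0,0],
    [0,0,0,0.001,0.03,0,0],
    [0,0,0,0.001,0.03,0,0],
    [0,0,0,0.001,0.03,0,0]
  ]
}}

```text
clock: 12.45
tcp_pos: [0.5161, 0.0656, 0.0396]
eef_rot: [180.0, 0.0, 6.0]
contact_force: [-1.2, 4.2, -0.5]
grip_width: 0.0458
```

```bash
python3 chk.py
```

```text
12.45 [-0.0442  0.1912] [0.5161 0.0656 0.0396] [-1.2  4.2 -0.5]
top [371 162  12  37 279] [-0.0461  0.0216]
scene [248 178  17  25 178] [-0.0329  0.0174]
scene [200 235  20  15  64] [ 0.1806 -0.006 ]
```

Request:
{"method": "send_rows", "body": {
  "series": [
    [0,0,0,0,0.03,0,0],
    [0,0,0,0.001,0.03,0,0],
    [0,0,0,0,0.03,0,0],
    [0,0,0,0.001,0.03,0,0],
    [0,0,0,0,0.03,0,0],
    [0,0,0,0.001,0.03,0,0],
    [0,0,0,0,0.03,0,0],
    [0,0,0,0.001,0.03,0,0]
  ]
}}

```text
clock: 13.35
tcp_pos: [0.5234, 0.0062, 0.0397]
eef_rot: [-180.0, -0.0, 6.0]
contact_force: [-0.8, 3.6, 3.0]
grip_width: 0.046
```

```bash
python3 chk.py
```

```text
13.35 [-0.0431  0.1315] [0.5234 0.0062 0.0397] [-0.8  3.6  3. ]
top [393 159  13  36 278] [-0.0459 -0.0384]
scene [229 173  17  24 174] [-0.0327 -0.0424]
scene [200 235  20  15  63] [ 0.1804 -0.0064]
```

Request:
{"method": "send_rows", "body": {
  "series": [
    [0,0,0,0.001,0.03,0,0],
    [0,0,0,0,0.03,0,0],
    [0,0,0,0.001,0.03,0,0],
    [0,0,0,0,0.03,0,0],
    [0,0,0,0.001,0.03,0,0],
    [0,0,0,0,0.03,0,0],
    [0,0,0,0.001,0.03,0,0],
    [0,0,0,0,0.03,0,0],
    [0,0,0,0.001,0.03,0,0],
    [0,0,0,0,0.03,0,0]
  ]
}}

```text
clock: 14.45
tcp_pos: [0.5322, -0.0684, 0.0395]
eef_rot: [-180.0, 0.0, 6.0]
contact_force: [-1.9, 3.1, 0.5]
grip_width: 0.0459
```

Request:
{"method": "send_rows", "body": {
  "series": [
    [0,0,0,0.001,0.03,0,0],
    [0,0,0,0,0.03,0,0],
    [0,0,0,0,0.03,0,0],
    [0,0,0,0,0.02,0,0],
    [0,0,0,0,0.015,0,0],
    [0,0,0,0,0.01,0,0]
  ]
}}

```text
clock: 15.05
tcp_pos: [0.5361, -0.1018, 0.0396]
eef_rot: [180.0, -0.0, 5.9]
contact_force: [-1.3, 3.7, 0.3]
grip_width: 0.046
```

```bash
python3 chk.py
```

```text
15.05 [-0.0417  0.0227] [ 0.5361 -0.1018  0.0396] [-1.3  3.7  0.3]
top [433 153  15  37 312] [-0.0444 -0.1488]
scene [200 163  13  24 121] [-0.043  -0.1513]
scene [200 235  20  15  63] [ 0.1804 -0.0064]
```

Request:
{"method": "send_rows", "body": {
  "series": [
    [0,0,0,0,0.02,0,0],
    [0,0,0,0,0.02,0,0],
    [0,0,0,0,0.02,0,0],
    [0,0,0,0,0.015,0,0],
    [0,0,0,0,0.01,0,0],
    [0,0,0,0,0.01,0,0]
  ]
}}

```text
clock: 15.75
tcp_pos: [0.5387, -0.125, 0.0396]
eef_rot: [-180.0, -0.0, 6.0]
contact_force: [0.1, 3.4, 1.1]
grip_width: 0.0463
```

Request:
{"method": "send_rows", "body": {
  "series": [
    [0,0,0,0,0.01,0,0],
    [0,0,0,0,0.008,0,0],
    [0,0,0,0,0,0,0]
  ]
}}

```text
clock: 16.05
tcp_pos: [0.5391, -0.1291, 0.0397]
eef_rot: [-180.0, -0.0, 6.0]
contact_force: [-0.8, 4.3, 1.3]
grip_width: 0.0463
```

Request:
{"method": "send_rows", "body": {
  "series": [
    [0,0,0,0,0.01,0,0],
    [0,0,0,0,0.01,0,0],
    [0,0,0,0,0,0,0]
  ]
}}

```text
clock: 16.35
tcp_pos: [0.5389, -0.129, 0.0396]
eef_rot: [-179.6, 0.1, 6.1]
contact_force: [-2.8, 14.4, 8.0]
grip_width: 0.0459
```

Request:
{"method": "send_rows", "body": {
  "series": [
    [0,0,0,0,0.008,0,0],
    [0,0,0,0,0.008,0,0],
    [0,0,0,0,0,0,0]
  ]
}}

```text
clock: 16.65
tcp_pos: [0.5387, -0.1289, 0.0395]
eef_rot: [-179.2, 0.2, 6.2]
contact_force: [-5.5, 23.4, 13.1]
grip_width: 0.0459
```

It stalled with the force rising to 23 N, so the tube is home. I'll back off, rise and look.

Request:
{"method": "send_rows", "body": {
  "series": [
    [0,0,0,0,-0.03,0,0],
    [0,0,0,0,-0.06,0,0],
    [0,0,0,0,-0.1,0,0],
    [0,0,0,0,0,-0.15,1],
    [0,0,0,0,0,-0.15,1],
    [0,0,0,0,0,-0.15,1],
    [0,0,0,-0.05,-0.18,0,1],
    [0,0,0,-0.1,-0.18,0,1],
    [0,0,0,-0.1,0,0,1],
    [0,0,0,0,0,0,1]
  ]
}}

```text
clock: 17.65
tcp_pos: [0.4615, -0.0087, 0.1518]
eef_rot: [-180.0, 0.1, 6.0]
contact_force: [0.2, 0.2, 0.4]
grip_width: 0.0003
```

```bash
python3 chk.py
python3 - <<'E'
from workcell import env
from h import *
c=env.camera("top");cs=env.camera("scene")
a=cv2.resize(c["image"][130:250,330:490],None,fx=4,fy=4,interpolation=cv2.INTER_CUBIC)
b=cv2.resize(cs["image"][130:250,160:320],None,fx=4,fy=4,interpolation=cv2.INTER_CUBIC)
cv2.imwrite("pics/t5.png",cv2.resize(np.hstack([a,b])[:,:,::-1],(800,300)))
E
```

```text
17.65 [-0.1062  0.1231] [ 0.4615 -0.0087  0.1518] [0.2 0.2 0.4]
top [443 152  15  36 310] [-0.0457 -0.1764]
top [388 159  14  37 347] [-0.0474 -0.0249]
scene [233 174  22  27 431] [-0.0291 -0.0123]
scene [200 235  20  15  64] [ 0.1806 -0.006 ]
```

View pics/t5.png

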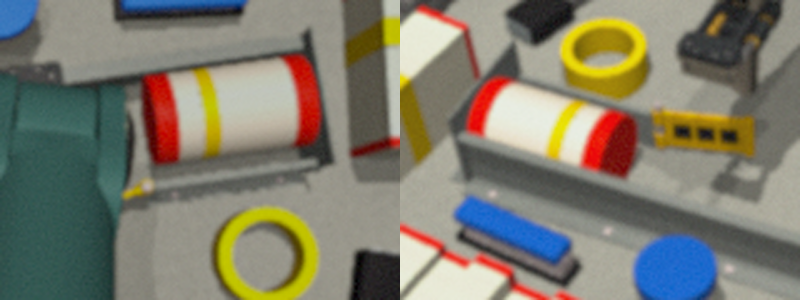

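The tube is home against the end panel and square, and the gate is untouched. Next I'll take the shut fingers to the gate's robot side.

Request:
{"method": "send_rows", "body": {
  "series": [
    [0,0,0,-0.12,0.08,0,1],
    [0,0,0,-0.12,0.08,0,1],
    [0,0,0,-0.12,0.07,0,1],
    [0,0,0,0,0,0.12,1],
    [0,0,0,0,0,0.12,1],
    [0,0,0,0,0,0.12,1],
    [0,0,0,0,0,0.1,1],
    [0,0,0,0,0,0,1]
  ]
}}

```text
clock: 18.65
tcp_pos: [0.3794, -0.0769, 0.0348]
eef_rot: [179.9, 0.3, 5.9]
contact_force: [0.5, -1.0, -0.4]
grip_width: 0.0007
```

Request:
{"method": "send_rows", "body": {
  "series": [
    [0,0,0,0.05,-0.005,0,1],
    [0,0,0,0.05,-0.005,0,1],
    [0,0,0,0.05,-0.005,0,1],
    [0,0,0,0.04,-0.017,0,1],
    [0,0,0,0.04,-0.017,0,1],
    [0,0,0,0.035,-0.005,0,1],
    [0,0,0,0.035,-0.005,0,1],
    [0,0,0,0.035,-0.005,0,1]
  ]
}}

```text
clock: 19.45
tcp_pos: [0.4627, -0.051, 0.037]
eef_rot: [-180.0, 0.0, 6.0]
contact_force: [-0.9, -0.1, -0.3]
grip_width: -0.0
```

```bash
cat > gate.py <<'E'
from workcell import env
from h import *
s=env.read_state();print(s["clock"],rk(s["tcp_pos"]),s["tcp_pos"].round(4),s["contact_force"].round(1))
c=env.camera("scene")
# gate pixels in scene: fit line on plane z=.04
m=mask(c,"yel",(228,130,330,225)).astype(np.uint8)
n,l,st,ce=cv2.connectedComponentsWithStats(m)
for i in range(1,n):
    if st[i,4]>40: print(st[i],ce[i].round(1),rk(ray(c,*ce[i],.036)))
E
python3 gate.py
```

```text
19.45 [-0.1094  0.0809] [ 0.4627 -0.051   0.037 ] [-0.9 -0.1 -0.3]
[228 137  31  33 781] [242.9 152.6] [-0.2004 -0.1124]
[262 183  31  23 216] [282.1 194. ] [-0.0858  0.0754]
```

The gate is moving with the fingers, at about 1.2 rad now. Continuing along the arc.

Request:
{"method": "send_rows", "body": {
  "series": [
    [0,0,0,0.041,0.011,0,1],
    [0,0,0,0.041,0.011,0,1],
    [0,0,0,0.041,0.011,0,1],
    [0,0,0,0.034,0.031,0,1],
    [0,0,0,0.034,0.031,0,1],
    [0,0,0,0.034,0.031,0,1],
    [0,0,0,0.014,0.034,0,1],
    [0,0,0,0.014,0.034,0,1],
    [0,0,0,0.014,0.03,0,1],
    [0,0,0,0,0,0,1]
  ]
}}

```text
clock: 20.5
tcp_pos: [0.5353, -0.1017, 0.0373]
eef_rot: [179.9, -0.1, 5.9]
contact_force: [0.2, -0.2, -0.4]
grip_width: 0.0007
```

Request:
{"method": "send_rows", "body": {
  "series": [
    [0,0,0,0,0.02,0,1],
    [0,0,0,0,0.012,0,1],
    [0,0,0,0,0,0,1]
  ]
}}

```text
clock: 20.8
tcp_pos: [0.5355, -0.1084, 0.0372]
eef_rot: [180.0, -0.0, 5.9]
contact_force: [-0.7, -0.7, -0.3]
grip_width: 0.0005
```

Request:
{"method": "send_rows", "body": {
  "series": [
    [0,0,0,0,0.01,0,1],
    [0,0,0,0,0.01,0,1],
    [0,0,0,0,0,0,1]
  ]
}}

```text
clock: 21.1
tcp_pos: [0.5358, -0.1101, 0.0371]
eef_rot: [-179.8, 0.1, 6.1]
contact_force: [-0.7, 6.4, 3.1]
grip_width: 0.0005
```

Request:
{"method": "send_rows", "body": {
  "series": [
    [0,0,0,0,0.006,0,1],
    [0,0,0,0,0.006,0,1],
    [0,0,0,0,0,0,1]
  ]
}}

```text
clock: 21.4
tcp_pos: [0.5357, -0.1103, 0.0371]
eef_rot: [-179.5, 0.1, 6.2]
contact_force: [-2.4, 12.8, 5.7]
grip_width: 0.0001
```

Request:
{"method": "send_rows", "body": {
  "series": [
    [0,0,0,0,-0.03,0,1],
    [0,0,0,0,-0.06,0,1],
    [0,0,0,0,-0.1,0,1],
    [0,0,0,0,0,-0.15,1],
    [0,0,0,0,0,-0.18,1],
    [0,0,0,0,0,-0.18,1],
    [0,0,0,0,-0.18,0,1],
    [0,0,0,0,-0.18,0,1],
    [0,0,0,0,-0.18,0,1],
    [0,0,0,0,-0.18,0,1]
  ]
}}

```text
clock: 22.4
tcp_pos: [0.512, 0.1123, 0.1648]
eef_rot: [-180.0, -0.0, 5.9]
contact_force: [0.6, 0.1, 0.4]
grip_width: 0.0001
```

```bash
python3 chk.py; python3 gate.py
python3 - <<'E'
from workcell import env
from h import *
c=env.camera("top");cs=env.camera("scene")
a=cv2.resize(c["image"][130:280,300:500],(400,300),interpolation=cv2.INTER_CUBIC)
b=cv2.resize(cs["image"][110:260,150:350],(400,300),interpolation=cv2.INTER_CUBIC)
cv2.imwrite("pics/t6.png",np.hstack([a,b])[:,:,::-1])
E
```

```text
22.4 [-0.0433  0.2382] [0.512  0.1123 0.1648] [0.6 0.1 0.4]
top [443 151  15  38 317] [-0.0456 -0.1763]
top [387 159  15  37 356] [-0.0473 -0.0246]
scene [233 174  22  25 344] [-0.0329 -0.0183]
scene [200 235  20  15  64] [ 0.1806 -0.006 ]
22.5 [-0.0435  0.2437] [0.5112 0.1179 0.1641] [ 0.2  0.5 -0.5]
[228 137  31  33 778] [243.  152.6] [-0.2005 -0.1122]
[244 174  23  28 211] [256.5 188.1] [-0.079  -0.0038]
```

View pics/t6.png

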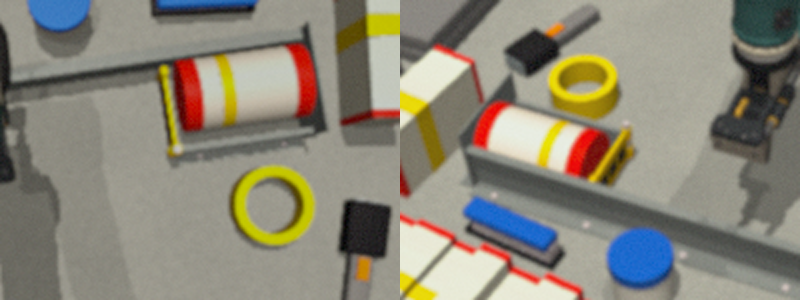

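The final picture shows the tube home and flush, with the gate across the mouth from (163,70) to (175,150), square to the panel. The tape, scanner, stapler, jar and carton stand where they were.

```bash
python3 -c "
from workcell import env
print(env.close_job())"
```

```text
the job is handed in; nothing more can be done
None
```

The tube is in the bay, fully home against the end panel, and the yellow gate is shut behind it. I handed the job in at about 22.5 s of robot time.

- **Rolling up:** I pushed the tube to the back panel with both open fingers. At the panel both caps measured the same distance from it.
- **Sliding:** I pushed it endwise along the panel until it stopped against the end panel, with the force rising to about 23 N.
- **Drift on the way:** early in the slide the front cap read about 2–3 mm off the panel. I then pushed slightly towards the panel, and the readings came back to where they were.
- **Gate:** I swung it shut with the closed fingers until it met its stop, at about 13 N.

**Last checks:** The tube hadn't moved after the gate was shut. The gate lay across the mouth and the robot was touching nothing. In the last picture the tape, scanner, stapler, jar and carton looked where they had been. The can was outside that picture, so I didn't recheck it, though the arm kept clear of it.

**Disagreement:** The rack position worked out from the panel's left end was about 13 mm off from the one worked out from the hinge. I used the hinge value, and the contacts at the panel, end panel and gate stop fitted it to within about 5 mm.

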